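# Level the concrete tile shelf on its screw foot, and bed the spirit level

### The job

The tile shelf on bricks leans down towards its screw foot. Set the red spirit level down gently (not dropped) on the bare tile, lengthwise between the brick end and the foot end, let go of it, and turn the orange wing of the screw foot until the bubble lies between the two black lines; then press down on the middle of the level with light hand pressure so that it beds on the tile, the bubble still between its lines. Finish while still pressing on the level, do not let go, and leave everything else on the shelf and table where it stands.

Things in the scene. Friction and masses are not known exactly. Their poses are not given: they have to be found in the camera images.
- spirit_level: Red spirit level with black end caps, 230 mm long (its x axis), 25 mm wide (y), 40 mm high (z), about 0.4 kg, lying upright on the table to the robot's right at the start. Origin: centre of its underside. Plain flat sides, to grip across the 25 mm width.
- bubble (a joint): Offset of the bubble from the vial's middle along the level's own x axis, m (positive: towards its +x end). It goes to the higher end, 3 mm for each 0.001 rad of slope, stops at +-13 mm and settles in about 1.5 s. Between the lines: within +-2 mm.
- shelf_top (a point): Centre of the top face of the grey concrete tile, 300 mm (x) by 440 mm (y), 20 mm thick, 99 mm above the table; z up. Its +y end rests on a rubber strip on a brick (tilting line at y = +150 mm), its -y end on the screw foot (x = 0, y = -150 mm) and is low at the start. Bystanders stand at x above +25 mm; from x = -150 to -30 mm the tile is bare over its whole length.
- level_foot (a joint): Turn of the screw foot, rad, clockwise from above positive; that raises the foot end: 4 mm a full turn, 300 mm from the tilting line, so 0.0021 rad of slope (6.4 mm of bubble) per rad. Starts near 0; 0.7 to 2.9 rad clockwise are needed, different each time: read the bubble. Range -3 to 6 rad; stays where left (friction 0.08 N m).
- vial (a point): Middle of the level's top face, 40 mm above its underside. Here is the green vial window, 50 mm long, with a pale bubble 16 mm long and two black cross lines 20 mm apart. A clear block over the vial is flush with the top and may be pressed on.
- foot_grip (a point): Grip point of the foot's orange wing, on the screw axis, 40 mm above the tile's top face. The wing is a plain upright bar 60 mm long (this point's x axis), 12 mm thick (y) and 30 mm high, reaching from 20 mm to 50 mm above the tile; below it are a round hub 22 mm across and the spindle.
- clip_box: Clear plastic box with clip-on lid, 101 x 136 x 58 mm, on the back of the tile. Bystander. Origin: centre of its underside.
- ramekin: White ceramic ramekin, 80 mm across, 42 mm high, on the back of the tile. Bystander. Origin: centre of its underside.
- dispenser: Green plastic lever-top dispenser, 62 mm across, 98 mm high, on the back of the tile (it and the ramekin change places). Bystander. Origin: centre of its underside.
- thermometer: White digital thermometer, 62 mm wide, 52 mm high, on the back of the tile behind the foot. Bystander. Origin: centre of its underside.
- teaspoon: Steel teaspoon, 140 mm long, on the table left of the tile. Bystander. Origin: its underside, at the middle of its length.
- jar: Amber glass jar with white cap, 72 mm across, 100 mm high, on the table left of the tile. Bystander. Origin: centre of its underside.
- slab: The same concrete tile as a body; its origin lies on the tilting line, at the tile's underside (x = 0; 150 mm to the +y side of shelf_top and 20 mm below it). Same axes.
Things that resemble listed ones, but are neither listed nor needed, are in the scene too. What is meant by the spirit_level is not turquoise, and is the larger of those in its own colour.

How it is judged (in metres and radians):
On the way, in this order (a step that is already met when the one before it is completed fails the run):
1. the level lies on the tile, lengthwise, and is let go (z of spirit_level in the frame of shelf_top between -0.004 and 0.004 m and x of spirit_level in the frame of shelf_top between -0.14 and 0.14 m and y of spirit_level in the frame of shelf_top between -0.12 and 0.12 m and angle between the x axis of spirit_level and the y axis of shelf_top, either way round below 0.15 rad and angle between spirit_level's own z axis and vertical below 0.03 rad and contact force between the fingers and spirit_level below 0.1 N and contact force between spirit_level and slab above 1 N), for 0.3 s.
2. the foot has been turned until the bubble stands between the lines, the level lying free on the tile (z of spirit_level in the frame of shelf_top between -0.004 and 0.004 m and x of spirit_level in the frame of shelf_top between -0.14 and 0.14 m and y of spirit_level in the frame of shelf_top between -0.12 and 0.12 m and angle between the x axis of spirit_level and the y axis of shelf_top, either way round below 0.15 rad and angle between spirit_level's own z axis and vertical below 0.03 rad and value of joint bubble between -0.002 and 0.002 m and angle between shelf_top's own z axis and vertical below 0.0012 rad and velocity of joint level_foot between -0.05 and 0.05 rad/s and contact force between the fingers and spirit_level below 0.1 N), for 0.4 s.
At the end, for the whole second after the job is handed in: The level lies on the tile (underside within 4 mm of it, its middle over the tile, lengthwise within 0.15 rad), the bubble is within 2 mm of the middle of its vial, the tile is level within 0.0012 rad, the foot is still, and the fingers press on the level with 2 to 40 N, the tile carrying it (z of spirit_level in the frame of shelf_top between -0.004 and 0.004 m and x of spirit_level in the frame of shelf_top between -0.14 and 0.14 m and y of spirit_level in the frame of shelf_top between -0.12 and 0.12 m and angle between the x axis of spirit_level and the y axis of shelf_top, either way round below 0.15 rad and angle between spirit_level's own z axis and vertical below 0.03 rad and value of joint bubble between -0.002 and 0.002 m and angle between shelf_top's own z axis and vertical below 0.0012 rad and velocity of joint level_foot between -0.05 and 0.05 rad/s and contact force between the fingers and spirit_level between 2 and 40 N and contact force between spirit_level and slab above 3 N); the arm keeps its last pose, push and grip.
It fails at once if a bystander (box, ramekin, dispenser, thermometer, teaspoon, jar) is pushed more than 30 mm (distance of any of clip_box, ramekin, dispenser, thermometer, teaspoon, jar from where it was at the start of the episode above 0.03 m).
It fails at once if a bystander is tipped over (angle between any of clip_box, ramekin, dispenser, thermometer, jar's own z axis and vertical above 0.4 rad).
It fails at once if the level is dropped (falls free faster than 0.6 m/s, about 2 cm) (linear speed of spirit_level above 0.6 m/s and contact force between the fingers and spirit_level below 0.1 N).
It also fails if it takes over 67 s, if anything falls off the work surface, if the arm or the gripper's body presses on something with over 40 N, if the wrist force passes 120 N, or if a joint passes its speed limit or range.

### The arm

A 7-joint arm with a two-finger parallel gripper is mounted at the origin on the work surface. World frame = base frame: x ahead of the robot, y to its left, z up, the work surface at z = 0. Lengths are in mm, angles in rad, forces in N, time in s.
With the tool pointing down it reaches from about 400 to 875 mm from the base axis. Payload 4.4 kg.
Tool frame: the origin (TCP) lies on the centre line of the jaws, within the pads' length; the fingertips stand 25 mm ahead of it and the grasp point (between the pads) lies 6 mm ahead of it; z points along the fingers, x is the direction in which the jaws open and shut, and the axes are right-handed (so a half turn about z gives the same grasp; the last joint's range is limited). The gripper opens to 85 mm and grips with 20 to 120 N. Pads are 22 mm wide; open, the fingers measure 114 mm over their backs; the gripper's body (76 mm by 85 mm) begins 54 mm behind the grasp point. The pads swing forward as they close: fully open they stand 13 mm farther back than shut.
Start: joints at [1.043, 0.628, 0.038, 1.517, -0.027, 0.996, -0.02], TCP at [289.642, -581.915, 256.313] pointing down, gripper open.
Joint ranges: [-3.06, 3.06], [-0.37, 2.12], [-1.25, 1.32], [0.18, 2.47], [-1.1, 4.24], [0.23, 1.98], [-2.94, 2.94]. Speed limits (rad/s): [2.57, 2.57, 3.14, 3.14, 3.14, 3.14, 3.14].

### API

Orientations are given as [roll, pitch, yaw] about the fixed x, y, z axes, in that order (R = Rz(yaw) Ry(pitch) Rx(roll)).
In Python, from cell import ctrl, cams gives the robot as it stands. The module is installed in compiled form; this text tells all that it offers.
- The arm moves only by the tool step_arm, never from a script. Its arguments are lists of equal length, an entry for each row: "linear": the shift along the tool's x, y, z in mm, a list of three; "yaw": the turn about the tool's z in rad; "gripper": the opening, from -1 (shut) to 1 (fully open). A call has 1 to 8 rows; each row is the pose to reach, as a shift and turn from the pose commanded when the call began, along the tool's axes at that moment; what a row does not reach only later rows make up. A row lasts 1/12 s, in which the tool goes at most 41.7 mm and 7.16 degrees, less where a joint would pass 70% of its speed; a pose out of reach is approached as far as the arm can. A call with a gripper value outside its range is refused whole. The fingers move at their own pace and stop on an object; the grip force is fixed at half the most. Time passes only in rows, so rows that repeat a pose let the fingers close. It gives the time, the measured TCP pose, the force and the opening at its end, in the units of the state.
- ctrl.read_state(): the state, without advancing time (a new reading comes with each control period).
- cams.get_image(name): name is "scene" or "top"; returns a dict with "frame" (400x640x3 uint8, red, green, blue), "depth" (400x640 float32, mm along the optical axis (not along the pixel's ray), 0 where there is no reading), "intrinsics" (3x3 intrinsics, pixels), "cam_to_world" (4x4, takes a point from camera to world coordinates). Camera axes: x right, y down, z forward; pixel columns grow to the right and rows downward; lengths in mm; the calibration is good to about 2 mm. A picture is of the moment at which its call begins.
- ctrl.finish_job(): hands the job in, once; it reports no verdict.
Trained networks look in the newest picture that a camera, given by its name, has taken for a name from the list of things; names that differ only in an ending like _2 or _b are one class to them, and where a whole thing is asked for, a point or a joint stands for the part that bears it (a point fixed in the world has none). Each returns a list of dicts, best first, with "conf" (0 to 1); they miss things now and then, are a little off and sometimes report something else, mostly with a low value. They report only what shows in the picture. A call takes as long as a camera call. They do not tell look-alikes from the thing itself.
- cams.regions_of(camera, name): "pixels" (400x640 bool, what is visible of it) and "pixel" ([column, row] in pixels, amid what is visible of it).
The state is a dict: "clock": time; "qpos": joint angles; "qd": joint speeds; "tau": joint torques, N m; "eef_pos": TCP position; "tool_rot": TCP orientation; "force": force on the tool from outside, world axes, zero at the start; "torque": the same for the moment, N m; "width": finger opening in mm.
Only numpy, scipy, OpenCV 4.12 (cv2) and the standard library are available. Lean on these libraries where they do the work, as an engineer would, in place of code of your own. Each camera call takes 0.05 s, during which the arm holds its last target.

## Working session

There is one attempt and no reset: what is moved stays moved. The work goes in short steps, Python scripts to look and compute and a tool call to move; the robot and the scene stay as the last step left them, time stands still between calls to the robot, and variables do not carry over. Pictures are saved under pics/ and viewed, and the job is handed in when it is done.

Besides the shell and the picture viewer there is one more tool, called after ">>>" as a command line: name --pt "numbers of a row" for each row, then --argument value for the rest. step_arm: Moves the arm, as the interface text tells. Its arguments: {"type":"object","properties":{"linear":{"type":"array"},"yaw":{"type":"array"},"gripper":{"type":"array"}},"required":["linear","yaw","gripper"]}

```bash
mkdir -p pics; ls; cat > h.py <<'E'
import numpy as np, cv2
from cell import ctrl, cams
def shot(n,fn,crop=None,s=1):
    d=cams.get_image(n); im=d["frame"]
    save(im,fn,crop,s); return d
def save(im,fn,crop=None,s=1):
    if crop: im=im[crop[1]:crop[3],crop[0]:crop[2]]
    im=cv2.resize(im,None,fx=s,fy=s,interpolation=cv2.INTER_CUBIC) if s!=1 else im
    cv2.imwrite('pics/'+fn,im[:,:,::-1])
def pts(d,mask=None):
    K=d["intrinsics"];z=d["depth"];T=d["cam_to_world"]
    v,u=np.mgrid[:400,:640]
    P=np.stack([(u-K[0,2])/K[0,0]*z,(v-K[1,2])/K[1,1]*z,z],-1)@T[:3,:3].T+T[:3,3]
    P[z<=0]=np.nan
    return P
def pix(d,p):
    T=np.linalg.inv(d["cam_to_world"]);c=T[:3,:3]@np.array(p)+T[:3,3];q=d["intrinsics"]@c;return q[:2]/q[2]
E
python3 - <<'E'
from h import *
for n in("scene","top"):
    d=shot(n,n+"0.png"); print(d["cam_to_world"].round(2),d["intrinsics"])
s=ctrl.read_state();print(s)
E
```

```text
pics
[[ 1.70000e-01  6.10000e-01 -7.80000e-01  1.70683e+03]
 [ 9.90000e-01 -8.00000e-02  1.40000e-01 -1.53960e+02]
 [ 2.00000e-02 -7.90000e-01 -6.10000e-01  1.05842e+03]
 [ 0.00000e+00  0.00000e+00  0.00000e+00  1.00000e+00]] [[426.2267275    0.         323.34180651]
 [  0.         426.2267275  195.13351449]
 [  0.           0.           1.        ]]
[[-3.00000e-02 -9.90000e-01  1.50000e-01  3.22920e+02]
 [-1.00000e+00  3.00000e-02 -1.00000e-02  4.97400e+01]
 [ 1.00000e-02 -1.50000e-01 -9.90000e-01  1.41804e+03]
 [ 0.00000e+00  0.00000e+00  0.00000e+00  1.00000e+00]] [[415.58757639   0.         325.31662342]
 [  0.         415.58757639 193.05633923]
 [  0.           0.           1.        ]]
{'clock': 0.1, 'qpos': array([ 1.04319637,  0.62928357,  0.03846153,  1.51824057, -0.02699384,
        0.9962863 , -0.02001706]), 'qd': array([-0.00053007, -0.00162805, -0.00093196, -0.00326857, -0.00079227,
        0.00152249, -0.00022202]), 'tau': array([ 3.44078915e-03, -5.64534616e+01,  1.23086818e+00, -1.93975335e+01,
        1.13626232e-02,  5.51528836e-03,  4.33069857e-06]), 'eef_pos': array([ 289.40926934, -581.45640598,  255.47068227]), 'tool_rot': array([ 3.14155959e+00,  1.69900593e-03, -1.10902305e+00]), 'force': array([ 0.18297287, -0.99485689,  0.23621806]), 'torque': array([ 0.00128328, -0.03141189,  0.0187206 ]), 'width': 85.53502615014362}
```

View pics/scene0.png

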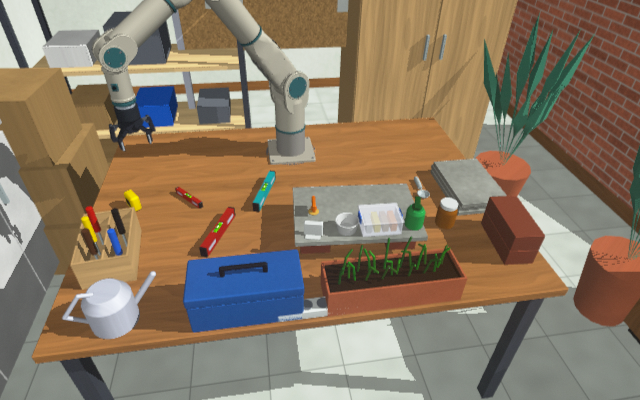

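View pics/top0.png

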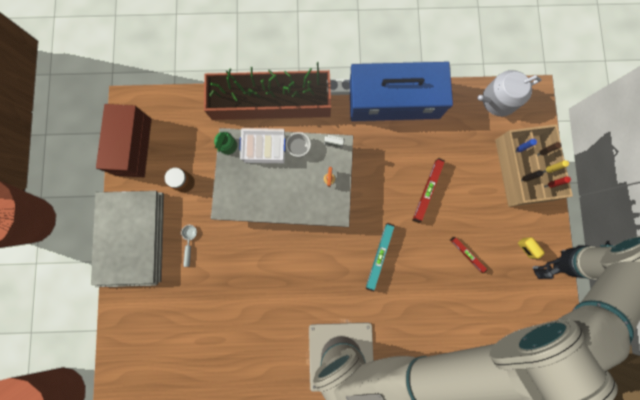

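```bash
python3 - <<'E'
from h import *
D={n:cams.get_image(n) for n in("scene","top")}
for n in D:
  P=pts(D[n])
  for o in("spirit_level","shelf_top","vial","level_foot","foot_grip","slab","clip_box","ramekin","dispenser","thermometer","teaspoon","jar"):
    for r in cams.regions_of(n,o)[:3]:
        m=r["pixels"]; print(n,o,round(r["conf"],2),np.array(r["pixel"]).round(0),m.sum(),np.nanmedian(P[m],0).round(0),np.nanmax(P[m][:,2]).round(0))
E
```

```text
scene spirit_level 0.96 [214. 234.] 629 [ 549. -316.   34.] 44.0
scene spirit_level 0.77 [264. 191.] 411 [ 342. -142.   34.] 45.0
scene spirit_level 0.56 [192. 198.] 255 [ 321. -436.   18.] 31.0
scene shelf_top 0.67 [337. 204.] 4521 [555. 120.  97.] 189.0
scene shelf_top 0.48 [345. 223.] 427 [667. 120. 122.] 143.0
scene vial 0.93 [217. 231.] 616 [ 553. -316.   33.] 44.0
scene vial 0.73 [266. 191.] 412 [ 340. -143.   34.] 45.0
scene vial 0.68 [192. 198.] 221 [ 327. -429.   20.] 31.0
scene level_foot 0.54 [316. 206.] 116 [568.  24. 126.] 149.0
scene slab 0.73 [219. 233.] 645 [ 556. -319.   34.] 44.0
scene slab 0.69 [342. 207.] 4984 [563. 126.  96.] 189.0
scene clip_box 0.3 [215. 231.] 683 [ 551. -317.   32.] 44.0
scene ramekin 0.69 [348. 222.] 440 [667. 120. 122.] 143.0
scene dispenser 0.96 [417. 214.] 508 [707. 343. 156.] 199.0
scene thermometer 0.68 [314. 228.] 327 [693.   4. 121.] 153.0
scene teaspoon 0.44 [423. 190.] 188 [400. 501.   7.] 196.0
scene jar 0.68 [445. 211.] 571 [612. 509.  68.] 104.0
scene jar 0.47 [417. 213.] 498 [707. 341. 156.] 199.0
top spirit_level 0.91 [429. 190.
[... 303 characters left out ...]
32. -313.   39.] 49.0
top vial 0.59 [378. 258.] 638 [ 311. -137.   39.] 48.0
top level_foot 0.59 [327. 177.] 90 [567.  23. 147.] 155.0
top slab 0.62 [289. 186.] 9789 [545. 151.  99.] 155.0
top slab 0.46 [427. 193.] 624 [ 526. -311.   39.] 49.0
top clip_box 0.83 [262. 150.] 1537 [669. 228. 157.] 166.0
top clip_box 0.7 [290. 184.] 10173 [546. 150.  99.] 188.0
top ramekin 0.94 [299. 144.] 468 [681. 120. 110.] 147.0
top dispenser 0.67 [225. 144.] 395 [676. 339. 172.] 205.0
top thermometer 0.58 [335. 140.] 201 [679.   4. 146.] 158.0
top teaspoon 0.74 [186. 238.] 275 [400. 499.  12.] 29.0
top teaspoon 0.73 [288. 187.] 10008 [546. 150.  99.] 179.0
top jar 0.59 [178. 180.] 563 [582. 507.  96.] 109.0
```

```bash
python3 - <<'E'
from h import *
d=shot("top","lev.png",(400,140,500,290),4); P=pts(d)
im=d["frame"].astype(int); R,G,B=im[...,0],im[...,1],im[...,2]
def rect(m,lab):
    n,l,st,c=cv2.connectedComponentsWithStats(m.astype(np.uint8))
    for i in range(1,n):
        if st[i,4]<60: continue
        q=P[l==i]; r=cv2.minAreaRect(q[:,:2].astype(np.float32)); print(lab,st[i,4],c[i].round(1),r,np.median(q[:,2]).round(1))
reg=cams.regions_of("top","spirit_level")
for r in reg[:3]:
    m=r["pixels"]&(P[...,2]>30)&(P[...,2]<55); rect(m,"lvl")
for r in cams.regions_of("top","vial")[:3]:
    rect(r["pixels"]&(P[...,2]>10)&(P[...,2]<55),"vial")
for r in cams.regions_of("top","shelf_top")[:1]:
    m=(P[...,2]>88)&(P[...,2]<106)&(P[...,1]<400)&(P[...,1]>-100)&(P[...,0]>400)&(P[...,0]<760);rect(m,"tile")
    m=(P[...,2]>88)&(P[...,2]<106)&(P[...,1]<375)&(P[...,1]>-70)&(P[...,0]>450)&(P[...,0]<600)
    q=P[m];A=np.c_[q,np.ones(len(q))][:,[0,1,3]];print(np.linalg.lstsq(A,q[:,2],rcond=None)[0])
m=(R>180)&(G>70)&(G<160)&(B<90)&(P[...,2]>110)&(P[...,2]<170)&(P[...,1]<80)&(P[...,1]>-60);rect(m,"wing"); 
sd=shot("top","tile.png",(200,120,370,240),4)
sd=shot("scene","tiles.png",(280,170,440,260),5)
E
```

```text
lvl 529 [429.  190.6] ((532.259033203125, -315.57452392578125), (27.589080810546875, 228.4219207763672), 65.52345275878906) 39.7
lvl 547 [380.2 256.9] ((314.92681884765625, -139.45379638671875), (26.446367263793945, 228.5964813232422), 69.5346908569336) 39.1
vial 562 [429.1 189.2] ((532.466552734375, -315.6690368652344), (27.589080810546875, 228.87820434570312), 65.52345275878906) 39.3
vial 289 [468.4 254.8] ((312.99981689453125, -436.06219482421875), (151.58547973632812, 18.383869171142578), 41.5134162902832) 25.0
vial 595 [380.  256.6] ((315.45611572265625, -139.6543731689453), (26.558794021606445, 227.4667205810547), 69.47297668457031) 38.8
tile 9790 [285.8 185.8] ((581.0020751953125, 171.70132446289062), (441.0460510253906, 301.0587463378906), 85.30388641357422) 99.0
tile 141 [298.3 147.1] ((677.2848510742188, 119.76300048828125), (52.11222839355469, 50.321224212646484), 88.21267700195312) 103.7
[3.06818521e-04 3.86939689e-03 9.81348292e+01]
```

View pics/lev.png

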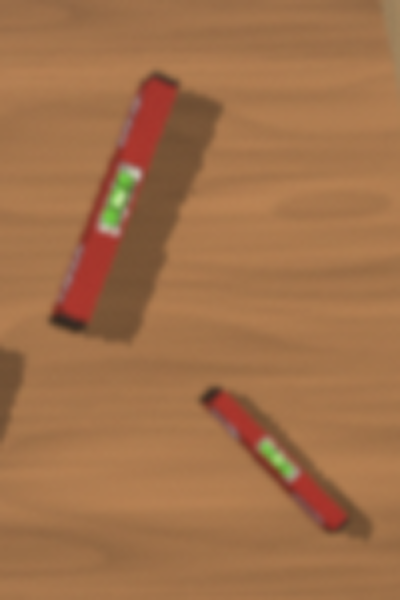

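View pics/tile.png

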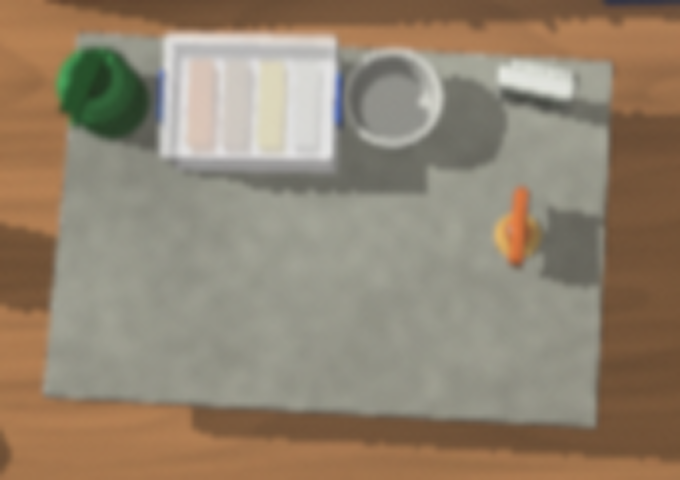

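View pics/tiles.png

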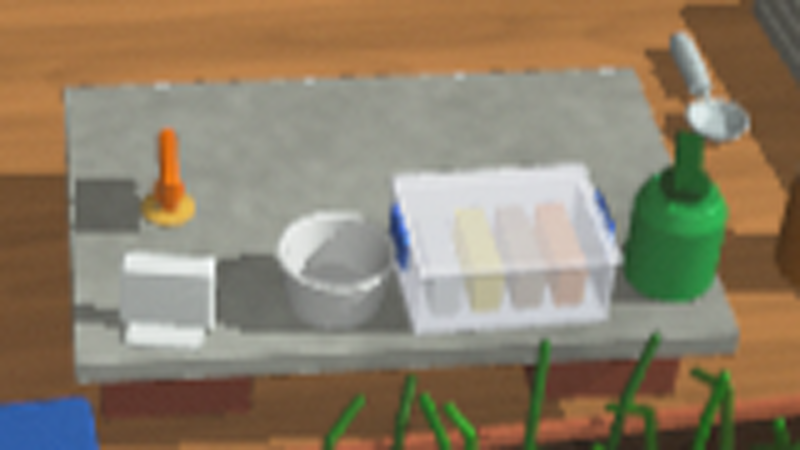

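Three levels in the top view: large red (429,190), small red (468,255; 152 mm) and turquoise (380,257). The enlarged crop confirms that the large red one (≈229 mm, top at 39.7 mm) is the one meant. The tile is centred at (581,172) with yaw −4.7°, and the orange wing is at (327,177).

```bash
cat >> h.py <<'E'
def go(x,y,z,yaw_deg=None):
    s=ctrl.read_state();p=s["eef_pos"];w=s["tool_rot"]
    from scipy.spatial.transform import Rotation as Ro
    R=Ro.from_euler('xyz',w).as_matrix()
    R=Ro.from_euler('xyz',[np.pi,0,w[2]]).as_matrix()
    sh=R.T@(np.array([x,y,z])-p)
    ty=0
    if yaw_deg is not None: ty=-(np.deg2rad(yaw_deg)-w[2])
    print("t",s["clock"].__round__(2),"pos",p.round(1),"rot",w.round(3),"F",s["force"].round(1),"w",round(s["width"],1),"q7",s["qpos"][6].round(2))
    print("shift",sh.round(1),"yaw",round(ty,3),"alt",round(ty-np.pi*2*np.sign(ty),3))
E
python3 -c "
from h import *
go(532.4,-315.6,140,-114.5)"
```

```text
t 1.7 pos [ 289.7 -581.9  256.3] rot [-3.142  0.    -1.109] F [-0.2  0.6 -0.9] w 85.6 q7 -0.02
shift [-130.2 -336.   116.3] yaw 0.889 alt -5.394
```

>>> step_arm --pt "-130 -336 116" --pt "-130 -336 116" --pt "-130 -336 116" --pt "-130 -336 116" --pt "-130 -336 116" --pt "-130 -336 116" --pt "-130 -336 116" --pt "-130 -336 116" --yaw '[0.889,0.889,0.889,0.889,0.889,0.889,0.889,0.889]' --gripper '[1,1,1,1,1,1,1,1]'

```text
clock: 2.37
eef_pos: [504.9, -345.9, 153.7]
tool_rot: [-3.141, -0.0, -2.003]
force: [0.4, 0.1, 0.1]
width: 85.4
```

```bash
python3 -c "
from h import *
go(532.4,-315.6,37,-114.5)"
```

```text
t 2.37 pos [ 504.9 -345.9  153.7] rot [-3.141 -0.    -2.003] F [0.4 0.1 0.1] w 85.4 q7 -1.2
shift [-39.1 -12.2 116.7] yaw -0.005 alt 6.278
```

>>> step_arm --pt "-36 -11 20" --pt "-36 -11 20" --pt "-36 -11 40" --pt "-36 -11 40" --yaw '[0,0,0,0]' --gripper '[1,1,1,1]'

```text
clock: 2.7
eef_pos: [527.6, -317.3, 111.4]
tool_rot: [3.137, 0.001, -1.996]
force: [-0.8, 1.4, -0.2]
width: 85.4
```

```bash
python3 -c "
from h import *
go(532.4,-315.6,37,-114.5)"
```

```text
t 2.7 pos [ 527.6 -317.3  111.4] rot [ 3.137e+00  1.000e-03 -1.996e+00] F [-0.8  1.4 -0.2] w 85.4 q7 -1.24
shift [-3.5 -3.7 74.4] yaw 0.003 alt -6.28
```

>>> step_arm --pt "-3.5 -3.7 25" --pt "-3.5 -3.7 50" --pt "-3.5 -3.7 65" --pt "-3.5 -3.7 74" --pt "-3.5 -3.7 74" --pt "-3.5 -3.7 74" --yaw '[0,0,0,0,0,0]' --gripper '[1,1,1,1,1,1]'

```text
clock: 3.2
eef_pos: [533.1, -318.5, 40.6]
tool_rot: [-3.141, -0.0, -1.999]
force: [-0.1, 0.2, 0.4]
width: 85.5
```

```bash
python3 -c "
from h import *
go(532.4,-315.6,37,-114.5)
shot('top','g1.png',(380,130,500,230),5);shot('scene','g1s.png',(160,180,280,280),5)"
```

```text
t 3.2 pos [ 533.1 -318.5   40.6] rot [-3.141 -0.    -1.999] F [-0.1  0.2  0.4] w 85.5 q7 -1.21
shift [-2.3  1.9  3.6] yaw -0.001 alt 6.283
```

View pics/g1s.png

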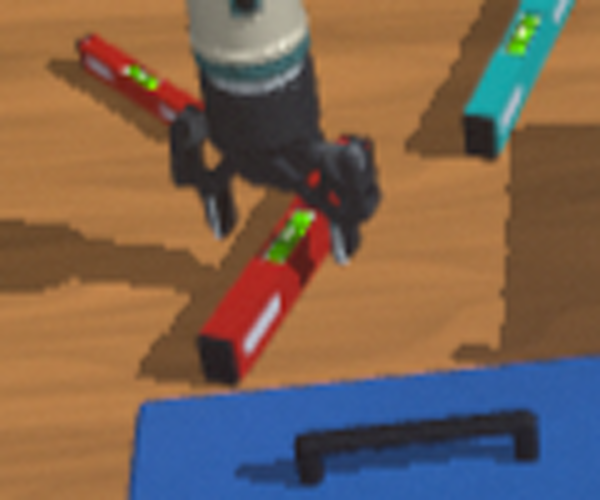

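The fingers straddle the large red level, with its vial at crop (290,235). Closing now.

>>> step_arm --pt "-2.3 1.9 2" --pt "-2.3 1.9 2" --pt "-2.3 1.9 2" --pt "-2.3 1.9 2" --pt "-2.3 1.9 2" --pt "-2.3 1.9 2" --pt "-2.3 1.9 2" --pt "-2.3 1.9 2" --yaw '[0,0,0,0,0,0,0,0]' --gripper '[1,-1,-1,-1,-1,-1,-1,-1]'

```text
clock: 3.97
eef_pos: [532.7, -315.1, 38.5]
tool_rot: [-3.141, -0.0, -1.998]
force: [-0.2, -0.1, 3.0]
width: 23.9
```

>>> step_arm --pt "0 0 0" --pt "0 0 -20" --pt "0 0 -60" --pt "0 0 -100" --pt "0 0 -140" --pt "0 0 -180" --pt "0 0 -180" --pt "0 0 -180" --yaw '[0,0,0,0,0,0,0,0]' --gripper '[-1,-1,-1,-1,-1,-1,-1,-1]'

```text
clock: 4.63
eef_pos: [533.3, -315.2, 219.9]
tool_rot: [-3.138, -0.0, -1.998]
force: [0.5, -0.3, -5.0]
width: 23.8
```

```bash
python3 -c "
from h import *
th=np.deg2rad(-4.7)
print(581+np.cos(th)*-95-np.sin(th)*5,171.7+np.sin(th)*-95+np.cos(th)*5)
go(486.7,184.5,220,-4.7)
shot('scene','g2s.png',(120,130,320,280),4)"
```

```text
486.7291407954367 184.46734525394407
t 4.63 pos [ 533.3 -315.2  219.9] rot [-3.138 -0.    -1.998] F [ 0.5 -0.3 -5. ] w 23.8 q7 -1.29
shift [-4.356e+02  2.494e+02 -1.000e-01] yaw -1.916 alt 4.367
```

View pics/g2s.png

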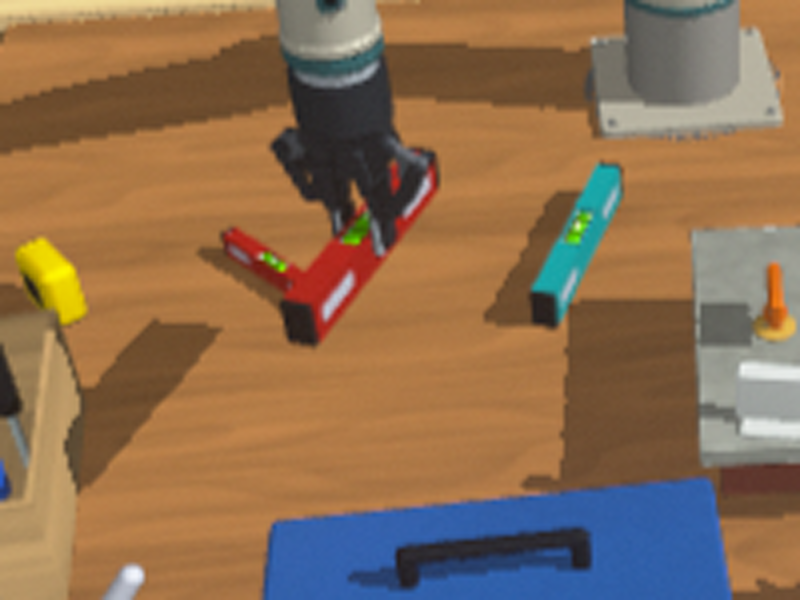

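Level held and lifted level. Carrying it to the tile.

>>> step_arm --pt "-436 249 -20" --pt "-436 249 -20" --pt "-436 249 -20" --pt "-436 249 -20" --pt "-436 249 -20" --pt "-436 249 -20" --pt "-436 249 -20" --pt "-436 249 -20" --yaw '[-1.916,-1.916,-1.916,-1.916,-1.916,-1.916,-1.916,-1.916]' --gripper '[-1,-1,-1,-1,-1,-1,-1,-1]'

```text
clock: 5.35
eef_pos: [499.5, 18.8, 229.1]
tool_rot: [3.137, 0.003, -0.992]
force: [0.8, 0.5, -3.9]
width: 23.9
```

```bash
python3 -c "
from h import *
go(486.7,184.5,220,-4.7)"
```

```text
t 5.35 pos [499.5  18.8 229.1] rot [ 3.137e+00  3.000e-03 -9.920e-01] F [ 0.8  0.5 -3.9] w 23.9 q7 -1.05
shift [-145.6  -80.     9.1] yaw -0.91 alt 5.374
```

>>> step_arm --pt "-145 -80 0" --pt "-145 -80 0" --pt "-145 -80 0" --pt "-145 -80 0" --pt "-145 -80 0" --pt "-145 -80 0" --pt "-145 -80 0" --pt "-145 -80 0" --yaw '[-0.91,-0.91,-0.91,-0.91,-0.91,-0.91,-0.91,-0.91]' --gripper '[-1,-1,-1,-1,-1,-1,-1,-1]'

```text
clock: 6.02
eef_pos: [488.5, 181.7, 228.5]
tool_rot: [3.139, 0.006, -0.081]
force: [-0.5, -0.2, -4.5]
width: 24.0
```

>>> step_arm --pt "0 0 0" --pt "0 0 0" --pt "0 0 0" --yaw '[0,0,0]' --gripper '[-1,-1,-1]'

```text
clock: 6.27
eef_pos: [489.8, 181.7, 230.1]
tool_rot: [3.141, 0.003, -0.089]
force: [0.6, 0.2, -4.7]
width: 24.2
```

```bash
python3 -c "
from h import *
go(486.7,184.5,137,-4.7)"
```

```text
t 6.27 pos [489.8 181.7 230.1] rot [ 3.141e+00  3.000e-03 -8.900e-02] F [ 0.6  0.2 -4.7] w 24.2 q7 -0.64
shift [-3.4 -2.6 93.1] yaw -0.007 alt 6.276
```

>>> step_arm --pt "-3 -2.6 30" --pt "-3 -2.6 60" --pt "-3 -2.6 75" --pt "-3 -2.6 82" --pt "-3 -2.6 85" --pt "-3 -2.6 87" --pt "-3 -2.6 88" --pt "-3 -2.6 88" --yaw '[0,0,0,0,0,0,0,0]' --gripper '[-1,-1,-1,-1,-1,-1,-1,-1]'

```text
clock: 6.93
eef_pos: [488.6, 185.2, 144.2]
tool_rot: [-3.141, -0.002, -0.088]
force: [0.2, -1.0, -4.8]
width: 24.0
```

```bash
python3 -c "
from h import *
go(486.7,184.5,137,-4.7)
shot('scene','p1s.png',(270,150,430,260),5)"
```

```text
t 6.93 pos [488.6 185.2 144.2] rot [-3.141e+00 -2.000e-03 -8.800e-02] F [ 0.2 -1.  -4.8] w 24.0 q7 -0.69
shift [-1.8  0.9  7.2] yaw -0.006 alt 6.277
```

View pics/p1s.png

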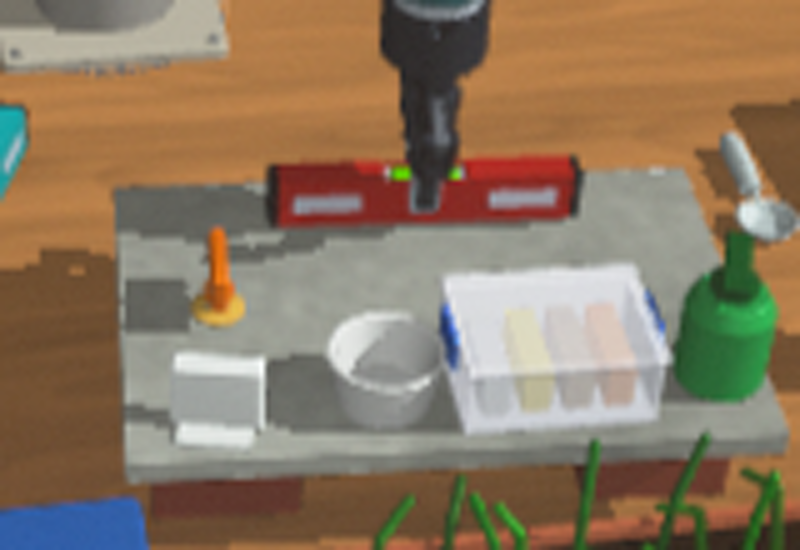

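The level is over the tile, just above it and parallel. I'll lower it in small steps until the force shows contact.

>>> step_arm --pt "0 0 3" --pt "0 0 4.5" --pt "0 0 5" --pt "0 0 5" --yaw '[0,0,0,0]' --gripper '[-1,-1,-1,-1]'

```text
clock: 7.32
eef_pos: [487.9, 184.8, 138.4]
tool_rot: [3.142, 0.0, -0.088]
force: [-1.0, 1.3, -4.4]
width: 24.2
```

>>> step_arm --pt "0 0 0.7" --pt "0 0 1.4" --pt "0 0 1.4" --yaw '[0,0,0]' --gripper '[-1,-1,-1]'

```text
clock: 7.57
eef_pos: [488.0, 184.9, 137.1]
tool_rot: [-3.142, -0.0, -0.088]
force: [-0.4, -1.1, -2.2]
width: 23.6
```

>>> step_arm --pt "0 0 0.4" --pt "0 0 0.8" --pt "0 0 0.8" --yaw '[0,0,0]' --gripper '[-1,-1,-1]'

```text
clock: 7.82
eef_pos: [488.0, 184.9, 136.9]
tool_rot: [-3.142, -0.001, -0.088]
force: [-1.5, -1.3, 5.1]
width: 23.8
```

Full contact (force went from −4.5 to +5 N). Letting go, then rising straight up.

>>> step_arm --pt "0 0 0" --pt "0 0 0" --pt "0 0 0" --pt "0 0 0" --pt "0 0 0" --pt "0 0 0" --pt "0 0 0" --pt "0 0 0" --yaw '[0,0,0,0,0,0,0,0]' --gripper '[0.2,0.2,0.3,0.3,0.3,0.3,0.3,0.3]'

```text
clock: 8.48
eef_pos: [488.0, 184.9, 136.2]
tool_rot: [-3.142, -0.0, -0.088]
force: [-0.9, 0.0, 1.0]
width: 55.6
```

>>> step_arm --pt "0 0 -20" --pt "0 0 -50" --pt "0 0 -85" --pt "0 0 -110" --pt "0 0 -110" --yaw '[0,0,0,0,0]' --gripper '[0.3,0.3,0.6,1,1]'

```text
clock: 8.9
eef_pos: [490.7, 186.3, 251.2]
tool_rot: [-3.137, -0.009, -0.088]
force: [0.4, -0.6, 0.6]
width: 85.1
```

```bash
python3 - <<'E'
from h import *
d=shot("top","w0.png",(300,155,360,200),12); P=pts(d)
for n in("top",):
  for o in("foot_grip","level_foot"):
    for r in cams.regions_of(n,o)[:2]:
      m=r["pixels"]&(P[...,2]>125);q=P[m]
      if len(q)<8: continue
      print(o,r["conf"],len(q),np.median(q,0),cv2.minAreaRect(q[:,:2].astype(np.float32)))
im=d["frame"].astype(int); m=(im[...,0]-im[...,2]>100)&(P[...,2]>138)&(P[...,2]<165)&(abs(P[...,1]-22)<60)&(abs(P[...,0]-567)<60)
q=P[m]; print(m.sum(), cv2.minAreaRect(q[:,:2].astype(np.float32)), q.mean(0), q.min(0),q.max(0)); print(cv2.fitLine(q[:,:2].astype(np.float32),cv2.DIST_L2,0,.01,.01).ravel())
d=shot("scene","w0s.png",(290,180,390,250),8)
P=pts(d);im=d["frame"].astype(int); m=(im[...,0]-im[...,2]>100)&(P[...,2]>115)&(P[...,2]<165)&(abs(P[...,1]-22)<60)&(abs(P[...,0]-567)<60)
q=P[m]; print(m.sum(),q.mean(0), q.min(0),q.max(0))
print(cv2.fitLine(q[:,:2].astype(np.float32),cv2.DIST_L2,0,.01,.01).ravel())
go(568,22.5,200,86)
E
```

```text
foot_grip 0.44 52 [567.10819931  22.55826437 148.1148852 ] ((566.840087890625, 21.522933959960938), (9.440393447875977, 47.688812255859375), 88.26383972167969)
level_foot 0.33 1266 [677.24626319 222.61422174 157.39332587] ((635.7044067382812, 232.40206909179688), (141.99073791503906, 186.23541259765625), 83.6827163696289)
54 ((570.0083618164062, 21.92752456665039), (10.59727668762207, 54.50048065185547), 83.55032348632812) [568.28797344  22.61159257 148.28777247] [543.14812559  15.99856212 142.88893486] [597.09935659  29.98219265 154.26759453]
[ 9.94093955e-01 -1.08523026e-01  5.68287964e+02  2.26115932e+01]
66 [583.19671977  20.98380127 138.39229433] [544.21696792  13.37148226 115.89277483] [606.4709349   31.28725633 149.72072935]
[ 9.955730e-01 -9.399137e-02  5.831967e+02  2.098380e+01]
t 9.1 pos [487.2 184.5 245.3] rot [ 3.141e+00  2.000e-03 -8.800e-02] F [-0.2 -0.2 -0.3] w 85.2 q7 -0.64
shift [ 94.7 154.2  45.3] yaw -1.589 alt 4.694
```

View pics/w0.png

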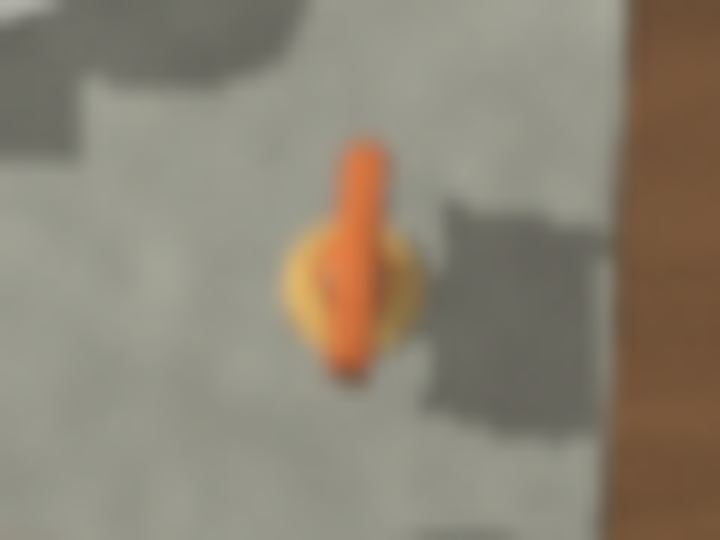

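View pics/w0s.png

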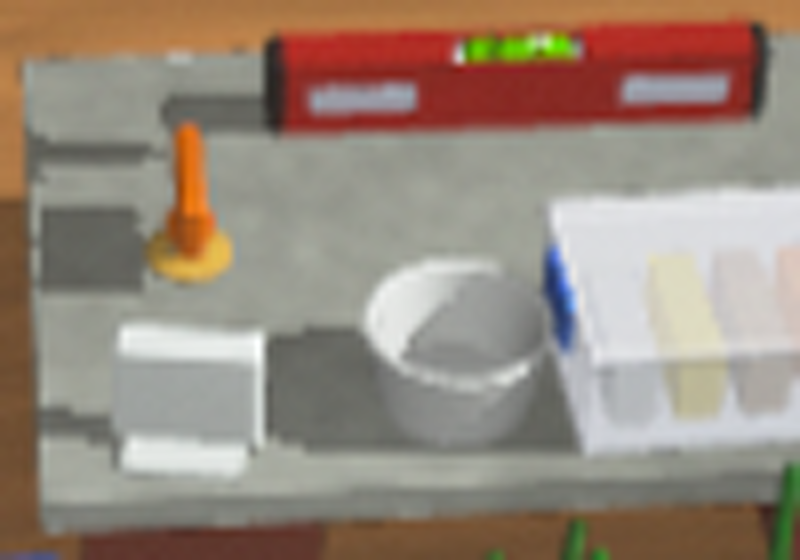

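The level lies flat on the tile with its bubble hard over to the brick end (crop 540,45). The wing is centred near (568.5,22.4), long axis −6°. Going there with the jaws at +84°.

>>> step_arm --pt "95 154 30" --pt "95 154 30" --pt "95 154 30" --pt "95 154 30" --pt "95 154 30" --pt "95 154 30" --pt "95 154 30" --pt "95 154 30" --yaw '[-1.553,-1.553,-1.553,-1.553,-1.553,-1.553,-1.553,-1.553]' --gripper '[1,1,1,1,1,1,1,1]'

```text
clock: 9.77
eef_pos: [568.0, 22.4, 214.1]
tool_rot: [-3.138, 0.002, 0.917]
force: [0.1, -0.0, 0.2]
width: 85.4
```

```bash
python3 -c "
from h import *
go(568.5,22.4,200,84)"
```

```text
t 9.77 pos [568.   22.4 214.1] rot [-3.138e+00  2.000e-03  9.170e-01] F [ 0.1 -0.   0.2] w 85.4 q7 0.49
shift [ 0.3  0.4 14.1] yaw -0.549 alt 5.734
```

>>> step_arm --pt "0 0 10" --pt "0 0 10" --pt "0 0 10" --pt "0 0 10" --pt "0 0 10" --pt "0 0 10" --pt "0 0 10" --yaw '[-0.549,-0.549,-0.549,-0.549,-0.549,-0.549,-0.549]' --gripper '[1,1,1,1,1,1,1]'

```text
clock: 10.35
eef_pos: [568.2, 23.0, 204.8]
tool_rot: [-3.139, -0.0, 1.459]
force: [0.3, 0.1, -0.1]
width: 85.6
```

```bash
python3 -c "
from h import *
go(568.5,22.4,145,84)"
```

```text
t 10.35 pos [568.2  23.  204.8] rot [-3.139 -0.     1.459] F [ 0.3  0.1 -0.1] w 85.6 q7 0.92
shift [-0.6  0.3 59.8] yaw -0.007 alt 6.276
```

>>> step_arm --pt "-0.6 0 30" --pt "-0.6 0 50" --pt "-0.6 0 58" --pt "-0.6 0 60" --pt "-0.6 0 60" --pt "-0.6 0 60" --yaw '[0,0,0,0,0,0]' --gripper '[1,1,1,1,1,1]'

```text
clock: 10.85
eef_pos: [569.6, 23.0, 147.0]
tool_rot: [3.14, -0.001, 1.461]
force: [-0.2, 0.3, 0.2]
width: 85.4
```

```bash
python3 -c "
from h import *
go(568.5,22.4,145,84)
shot('scene','f1s.png',(290,150,390,250),6);d=shot('top','f1.png',(240,130,360,220),6)
print(pix(d,[487,184.5,138]))"
```

```text
t 10.85 pos [569.6  23.  147. ] rot [ 3.140e+00 -1.000e-03  1.461e+00] F [-0.2  0.3  0.2] w 85.4 q7 0.86
shift [-0.7 -1.   2. ] yaw -0.005 alt 6.278
[277.71780067 203.89341712]
```

View pics/f1s.png

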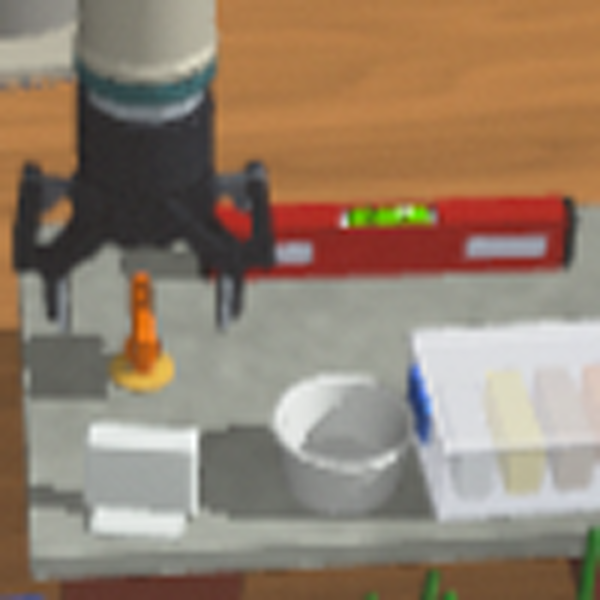

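View pics/f1.png

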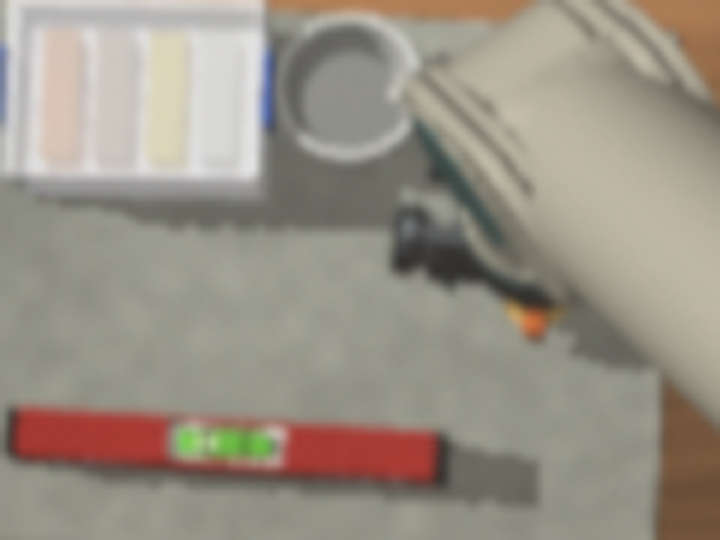

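Fingers straddle the wing; the bubble is at the brick end in both views (top crop 208,442; window 170–285). Closing on the wing.

>>> step_arm --pt "-0.6 -0.8 1" --pt "-0.6 -0.8 1" --pt "-0.6 -0.8 1" --pt "-0.6 -0.8 1" --pt "-0.6 -0.8 1" --pt "-0.6 -0.8 1" --pt "-0.6 -0.8 1" --pt "-0.6 -0.8 1" --yaw '[0,0,0,0,0,0,0,0]' --gripper '[1,-1,-1,-1,-1,-1,-1,-1]'

```text
clock: 11.62
eef_pos: [568.2, 22.5, 145.4]
tool_rot: [3.141, -0.001, 1.461]
force: [-0.4, 0.9, 2.1]
width: 10.5
```

>>> step_arm --pt "0 0 0" --pt "0 0 0" --pt "0 0 0" --yaw '[0,0,0]' --gripper '[-1,-1,-1]'

```text
clock: 11.87
eef_pos: [568.2, 22.5, 145.4]
tool_rot: [3.141, -0.001, 1.461]
force: [-0.6, 1.3, 3.1]
width: 11.1
```

```bash
cat > bub.py <<'E'
from h import *
# strips along the level axis, rectified by calibration onto plane of level top
TH=np.deg2rad(-4.8)
def strip(n,C,k=4,ppmm=4):
    acc=0
    ys=np.arange(-40,40,1/ppmm); xs=np.arange(-14,14,1/ppmm)   # ys along +y tile (brick positive)
    for i in range(k):
        d=cams.get_image(n)
        g=np.stack(np.meshgrid(ys,xs),-1)
        Pw=np.stack([C[0]+np.cos(TH)*g[...,1]-np.sin(TH)*g[...,0],C[1]+np.sin(TH)*g[...,1]+np.cos(TH)*g[...,0],np.full(g.shape[:2],C[2])],-1)
        T=np.linalg.inv(d["cam_to_world"]);c=Pw@T[:3,:3].T+T[:3,3];q=c@d["intrinsics"].T
        uv=(q[...,:2]/q[...,2:]).astype(np.float32)
        acc=acc+cv2.remap(d["frame"].astype(np.float32),uv[...,0],uv[...,1],cv2.INTER_CUBIC)
    return ys,xs,np.clip(acc/k,0,255)
E
python3 - <<'E'
from bub import *
go(568.5,22.4,145,84)
out=[]
for n in("scene","top"):
    ys,xs,s=strip(n,(487,184.5,138.8),2); out.append(cv2.resize(s.astype(np.uint8),(800,280),interpolation=cv2.INTER_CUBIC)); 
save(np.vstack(out),"b0.png")
E
```

```text
t 11.87 pos [568.2  22.5 145.4] rot [ 3.141e+00 -1.000e-03  1.461e+00] F [-0.6  1.3  3.1] w 11.1 q7 0.86
shift [-0.1  0.3  0.4] yaw -0.005 alt 6.278
```

View pics/b0.png

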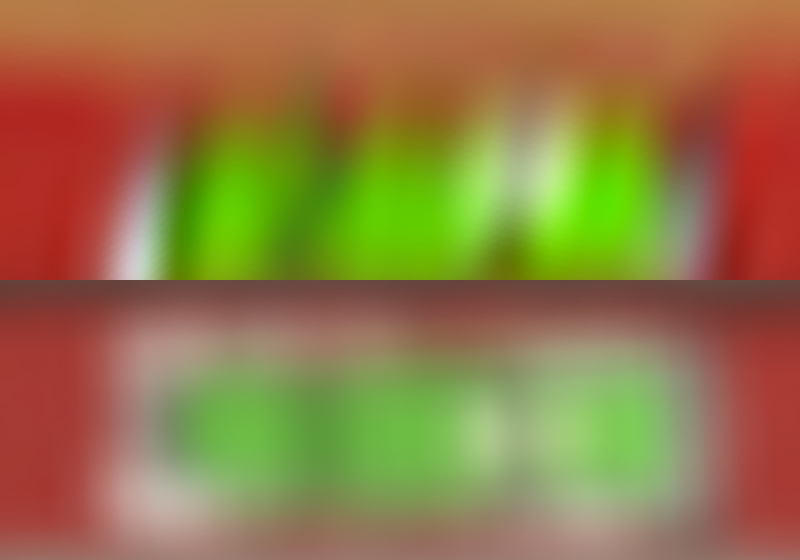

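Lines show at strip x≈320 and 520 (20 mm apart, middle 420 = +2 mm), with the bubble at ≈540, i.e. about +12 to 13 mm towards the brick. Turning clockwise 1.5 rad (tool yaw +), rising with the tile.

>>> step_arm --pt "0 0 0" --pt "0 0 -0.1" --pt "0 0 -0.2" --pt "0 0 -0.2" --pt "0 0 -0.3" --pt "0 0 -0.4" --pt "0 0 -0.4" --pt "0 0 -0.5" --yaw '[0.05,0.15,0.25,0.35,0.45,0.55,0.65,0.75]' --gripper '[-1,-1,-1,-1,-1,-1,-1,-1]'

```text
clock: 12.73
eef_pos: [568.5, 23.2, 145.9]
tool_rot: [-3.141, -0.002, 0.708]
force: [0.5, 3.2, 1.3]
width: 11.1
```

>>> step_arm --pt "0 0 -0.1" --pt "0 0 -0.1" --pt "0 0 -0.2" --pt "0 0 -0.3" --pt "0 0 -0.3" --pt "0 0 -0.4" --pt "0 0 -0.4" --pt "0 0 -0.5" --yaw '[0.1,0.2,0.3,0.4,0.5,0.6,0.7,0.75]' --gripper '[-1,-1,-1,-1,-1,-1,-1,-1]'

```text
clock: 13.4
eef_pos: [569.1, 23.6, 146.4]
tool_rot: [-3.14, -0.002, -0.042]
force: [1.7, 3.4, -0.9]
width: 11.3
```

>>> step_arm --pt "0 0 0" --pt "0 0 0" --pt "0 0 0" --pt "0 0 0" --pt "0 0 0" --pt "0 0 0" --pt "0 0 0" --pt "0 0 0" --yaw '[0,0,0,0,0,0,0,0]' --gripper '[-1,-1,-1,-1,-1,-1,-1,-1]'

```text
clock: 14.07
eef_pos: [569.1, 23.6, 146.4]
tool_rot: [-3.14, -0.002, -0.036]
force: [2.8, 4.6, -1.2]
width: 10.9
```

>>> step_arm --pt "0 0 0" --pt "0 0 0" --pt "0 0 0" --pt "0 0 0" --pt "0 0 0" --pt "0 0 0" --pt "0 0 0" --pt "0 0 0" --yaw '[0,0,0,0,0,0,0,0]' --gripper '[-1,-1,-1,-1,-1,-1,-1,-1]'

```text
clock: 14.73
eef_pos: [569.1, 23.6, 146.4]
tool_rot: [-3.14, -0.002, -0.036]
force: [2.5, 4.6, -0.3]
width: 11.1
```

```bash
cat > rd.py <<'E'
from bub import *
import sys
go(568.5,22.4,145,84)
out=[];A=[]
for n in("scene","top"):
    ys,xs,s=strip(n,(487,184.5,138.8),4); A.append(s); out.append(cv2.resize(s.astype(np.uint8),(800,280),interpolation=cv2.INTER_CUBIC)); 
np.save(sys.argv[1]+".npy",np.array(A))
save(np.vstack(out),sys.argv[1]+".png")
E
python3 rd.py b1
```

```text
t 14.73 pos [569.1  23.6 146.4] rot [-3.14e+00 -2.00e-03 -3.60e-02] F [ 2.5  4.6 -0.3] w 11.1 q7 -0.27
shift [-0.6  1.2  1.4] yaw -1.502 alt 4.781
```

View pics/b1.png

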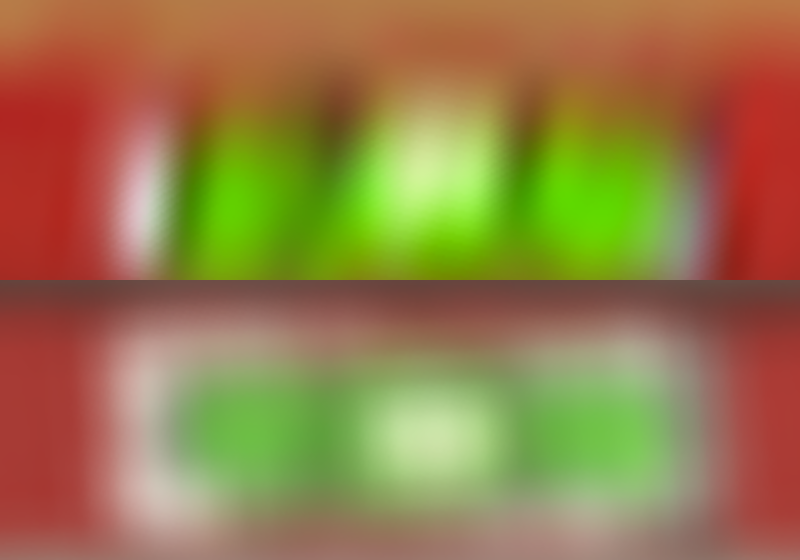

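```bash
cat > an.py <<'E'
import numpy as np,sys
from scipy.optimize import curve_fit
from scipy.special import erf
A=np.load(sys.argv[1]+".npy"); ys=np.arange(-40,40,.25);xs=np.arange(-14,14,.25)
for n,s,r in(("scene",A[0],(-1,5)),("top",A[1],(-2.5,4))):
    m=(xs>=r[0])&(xs<=r[1]); p=s[m].mean(0)
    # window edges via green-red; bubble via blue/red
    g=p[:,1]-p[:,0]
    # model: const + bubble box(16)*a - 2 lines gauss(at c+-10) , blurred, on red channel
    def box(y,c,w,sg): return .5*(erf((y-c+w/2)/sg)-erf((y-c-w/2)/sg))
    def model(y,b0,b1,a,c,l,cl,sg): return b0+b1*y+a*box(y,c,16,sg)-l*(np.exp(-((y-cl-10)/sg)**2)+np.exp(-((y-cl+10)/sg)**2))
    k=(ys>-19)&(ys<23)
    for ch in(0,1,2):
        v=p[k][:,ch]
        try:
            q,c=curve_fit(model,ys[k],v,p0=[v.min(),0,80,3,30,2,3],maxfev=20000)
            print(n,"RGB"[ch],"bub",q[3].round(2),"mid",q[5].round(2),"off",(q[3]-q[5]).round(2),"a",q[2].round(0),"l",q[4].round(0),"sg",q[6].round(1),"rms",np.std(v-model(ys[k],*q)).round(1))
        except Exception as e: print(n,ch,e)
    def cross(i0,i1):
        kk=np.where((ys>i0)&(ys<i1))[0]; h=0; 
        j=kk[:-1][np.diff(np.sign(g[kk]))!=0]; return ys[j]
    print(n,"window edges",cross(-35,-10),cross(15,35))
E
python3 an.py b1
```

```text
scene R bub 3.6 mid 2.78 off 0.82 a 77.0 l 55.0 sg 5.1 rms 9.0
scene G bub 4.8 mid 1.91 off 2.89 a 52.0 l 72.0 sg 3.1 rms 8.4
scene B bub 2.24 mid 4.13 off -1.9 a 140.0 l 59.0 sg 6.7 rms 7.8
scene window edges [-21.75] [26.75]
top R bub 3.14 mid 2.96 off 0.18 a 73.0 l 38.0 sg 5.7 rms 3.3
top G bub 2.85 mid 2.63 off 0.22 a 25.0 l 37.0 sg 4.5 rms 2.8
top B bub 3.26 mid 2.86 off 0.4 a 79.0 l 39.0 sg 6.2 rms 3.3
top window edges [-24.25] [29.]
```

Offset now about +0.3 to +1 mm (bubble ≈3.3, lines and window middle ≈2.5–2.9). Trimming 0.1 rad more, then letting go.

>>> step_arm --pt "0 0 0" --pt "0 0 0" --pt "0 0 0" --pt "0 0 0" --yaw '[0.05,0.1,0.1,0.1]' --gripper '[-1,-1,-1,-1]'

```text
clock: 15.47
eef_pos: [569.2, 23.5, 146.4]
tool_rot: [-3.139, -0.002, -0.136]
force: [2.4, 3.8, 0.7]
width: 11.1
```

>>> step_arm --pt "0 0 0" --pt "0 0 0" --pt "0 0 0" --pt "0 0 0" --pt "0 0 0" --pt "0 0 0" --yaw '[0,0,0,0,0,0]' --gripper '[0.1,0.4,0.5,0.5,0.5,0.5]'

```text
clock: 15.97
eef_pos: [567.9, 21.7, 146.2]
tool_rot: [3.141, 0.0, -0.139]
force: [-0.2, 0.5, -0.1]
width: 64.2
```

>>> step_arm --pt "0 0 -20" --pt "0 0 -50" --pt "0 0 -80" --pt "0 0 -100" --pt "0 0 -100" --pt "0 0 -100" --pt "0 0 -100" --pt "0 0 -100" --yaw '[0,0,0,0,0,0,0,0]' --gripper '[0.5,0.5,0.5,0.5,0.5,0.5,0.5,0.5]'

```text
clock: 16.63
eef_pos: [567.2, 21.9, 244.9]
tool_rot: [3.141, 0.003, -0.139]
force: [-0.9, 0.2, -0.6]
width: 63.8
```

>>> step_arm --pt "0 0 0" --pt "0 0 0" --pt "0 0 0" --pt "0 0 0" --pt "0 0 0" --pt "0 0 0" --pt "0 0 0" --pt "0 0 0" --yaw '[0,0,0,0,0,0,0,0]' --gripper '[0.5,-1,-1,-1,-1,-1,-1,-1]'

```text
clock: 17.3
eef_pos: [568.1, 22.0, 246.3]
tool_rot: [-3.142, -0.0, -0.139]
force: [-1.0, -0.1, 0.3]
width: -0.3
```

```bash
python3 rd.py b2; python3 an.py b2
```

```text
t 17.3 pos [568.1  22.  246.3] rot [-3.142 -0.    -0.139] F [-1.  -0.1  0.3] w -0.3 q7 -0.31
shift [  0.3  -0.4 101.3] yaw -1.605 alt 4.678
scene R bub 3.35 mid 2.39 off 0.95 a 78.0 l 51.0 sg 4.7 rms 7.6
scene G bub 3.44 mid 1.81 off 1.63 a 51.0 l 60.0 sg 3.2 rms 8.6
scene B bub 2.09 mid 3.33 off -1.24 a 142.0 l 50.0 sg 6.5 rms 5.1
scene window edges [-21.75] [26.75]
top R bub 2.14 mid 2.47 off -0.33 a 70.0 l 39.0 sg 5.8 rms 3.6
top G bub 1.51 mid 2.55 off -1.04 a 24.0 l 38.0 sg 4.5 rms 3.1
top B bub 2.36 mid 2.28 off 0.08 a 76.0 l 39.0 sg 6.3 rms 3.4
top window edges [-24.] [29.]
```

View pics/b2.png

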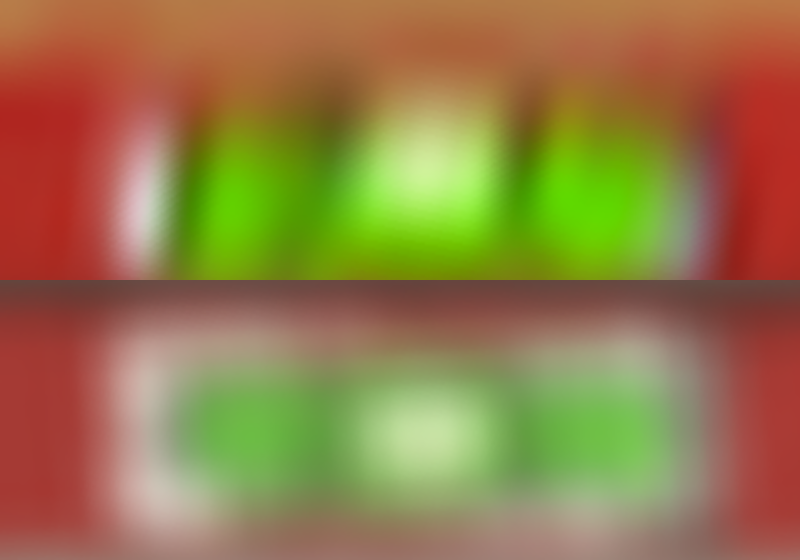

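Bubble centred (≈425 in both strips, line middle ≈420–425; fits −0.3 to +1 mm). Moving with shut fingers above the level's middle.

```bash
python3 -c "
from h import *
go(487.8,186,200,-4.8)"
```

```text
t 17.7 pos [568.1  22.  246.2] rot [-3.142 -0.    -0.139] F [-0.4  0.9  0.5] w 0.3 q7 -0.31
shift [-102.2 -151.3   46.2] yaw -0.055 alt 6.228
```

>>> step_arm --pt "-20 -30 0" --pt "-50 -70 5" --pt "-80 -115 20" --pt "-98 -145 35" --pt "-102 -151 45" --pt "-102 -151 45" --pt "-102 -151 45" --pt "-102 -151 45" --yaw '[-0.055,-0.055,-0.055,-0.055,-0.055,-0.055,-0.055,-0.055]' --gripper '[-1,-1,-1,-1,-1,-1,-1,-1]'

```text
clock: 18.37
eef_pos: [488.6, 185.1, 201.4]
tool_rot: [3.141, -0.001, -0.085]
force: [-0.3, -1.2, -0.6]
width: -0.0
```

```bash
python3 -c "
from h import *
go(487.8,186,171,-4.8)"
```

```text
t 18.37 pos [488.6 185.1 201.4] rot [ 3.141e+00 -1.000e-03 -8.500e-02] F [-0.3 -1.2 -0.6] w -0.0 q7 -0.62
shift [-0.9 -0.9 30.4] yaw -0.001 alt 6.282
```

>>> step_arm --pt "-0.7 -0.8 15" --pt "-0.7 -0.8 25" --pt "-0.7 -0.8 30" --pt "-0.7 -0.8 31" --pt "-0.7 -0.8 31" --yaw '[0,0,0,0,0]' --gripper '[-1,-1,-1,-1,-1]'

```text
clock: 18.78
eef_pos: [487.6, 185.8, 170.0]
tool_rot: [3.141, 0.0, -0.085]
force: [-0.0, -0.5, -1.2]
width: -0.4
```

>>> step_arm --pt "0 0 1.5" --pt "0 0 3" --pt "0 0 3" --pt "0 0 3" --yaw '[0,0,0,0]' --gripper '[-1,-1,-1,-1]'

```text
clock: 19.12
eef_pos: [487.4, 186.6, 167.4]
tool_rot: [-3.141, -0.0, -0.084]
force: [0.8, -0.1, -0.2]
width: 0.0
```

>>> step_arm --pt "0 0 1" --pt "0 0 1.5" --pt "0 0 1.5" --yaw '[0,0,0]' --gripper '[-1,-1,-1]'

```text
clock: 19.37
eef_pos: [487.3, 186.6, 165.7]
tool_rot: [-3.142, -0.0, -0.084]
force: [0.6, 0.5, -0.4]
width: -0.2
```

>>> step_arm --pt "0 0 0.5" --pt "0 0 1" --pt "0 0 1" --yaw '[0,0,0]' --gripper '[-1,-1,-1]'

```text
clock: 19.62
eef_pos: [487.3, 186.6, 164.6]
tool_rot: [3.142, 0.0, -0.084]
force: [0.4, 0.2, 0.6]
width: 0.3
```

>>> step_arm --pt "0 0 0.3" --pt "0 0 0.6" --pt "0 0 0.6" --pt "0 0 0.6" --yaw '[0,0,0,0]' --gripper '[-1,-1,-1,-1]'

```text
clock: 19.95
eef_pos: [487.4, 186.6, 164.1]
tool_rot: [-3.142, -0.0, -0.084]
force: [-1.0, 0.6, 0.4]
width: -0.5
```

>>> step_arm --pt "0 0 0.3" --pt "0 0 0.5" --pt "0 0 0.5" --pt "0 0 0.5" --yaw '[0,0,0,0]' --gripper '[-1,-1,-1,-1]'

```text
clock: 20.28
eef_pos: [487.4, 186.6, 164.1]
tool_rot: [-3.142, -0.0, -0.084]
force: [-0.2, -1.2, 5.1]
width: -0.2
```

>>> step_arm --pt "0 0 0.2" --pt "0 0 0.5" --pt "0 0 0.5" --pt "0 0 0.5" --pt "0 0 0.5" --pt "0 0 0.5" --pt "0 0 0.5" --pt "0 0 0.5" --yaw '[0,0,0,0,0,0,0,0]' --gripper '[-1,-1,-1,-1,-1,-1,-1,-1]'

```text
clock: 20.95
eef_pos: [487.4, 186.6, 164.1]
tool_rot: [-3.142, -0.001, -0.084]
force: [-1.8, -0.6, 9.6]
width: 0.0
```

>>> step_arm --pt "0 0 0" --pt "0 0 0" --pt "0 0 0" --pt "0 0 0" --pt "0 0 0" --pt "0 0 0" --pt "0 0 0" --pt "0 0 0" --yaw '[0,0,0,0,0,0,0,0]' --gripper '[-1,-1,-1,-1,-1,-1,-1,-1]'

```text
clock: 21.62
eef_pos: [487.4, 186.6, 164.1]
tool_rot: [-3.142, -0.001, -0.084]
force: [-1.7, -0.9, 9.9]
width: 0.3
```

>>> step_arm --pt "0 0 0" --pt "0 0 0" --pt "0 0 0" --pt "0 0 0" --pt "0 0 0" --pt "0 0 0" --pt "0 0 0" --pt "0 0 0" --yaw '[0,0,0,0,0,0,0,0]' --gripper '[-1,-1,-1,-1,-1,-1,-1,-1]'

```text
clock: 22.28
eef_pos: [487.4, 186.6, 164.1]
tool_rot: [-3.141, -0.001, -0.084]
force: [-2.0, -0.6, 9.4]
width: 0.1
```

```bash
python3 - <<'E'
from bub import *
go(487.5,186.6,164,-4.8)
shot("scene","e_s.png",(290,160,440,260),5)
d=cams.get_image("top");P=pts(d)
m=(P[...,2]>80)&(P[...,2]<115)&(P[...,1]<355)&(P[...,1]>-30)&(P[...,0]>510)&(P[...,0]<600)
q=P[m];A=np.c_[q[:,:2],np.ones(len(q))];c=np.linalg.lstsq(A,q[:,2],rcond=None)[0];r=abs(q[:,2]-A@c)<6
print(np.linalg.lstsq(A[r],q[r,2],rcond=None)[0])
save(d["frame"],"e_t.png",(200,120,370,240),4)
E
```

```text
t 22.28 pos [487.4 186.6 164.1] rot [-3.141e+00 -1.000e-03 -8.400e-02] F [-2.  -0.6  9.4] w 0.1 q7 -0.64
shift [ 0.1 -0.   0.1] yaw -0.0 alt 6.283
[4.05840620e-04 6.87207465e-04 9.92473579e+01]
```

View pics/e_s.png

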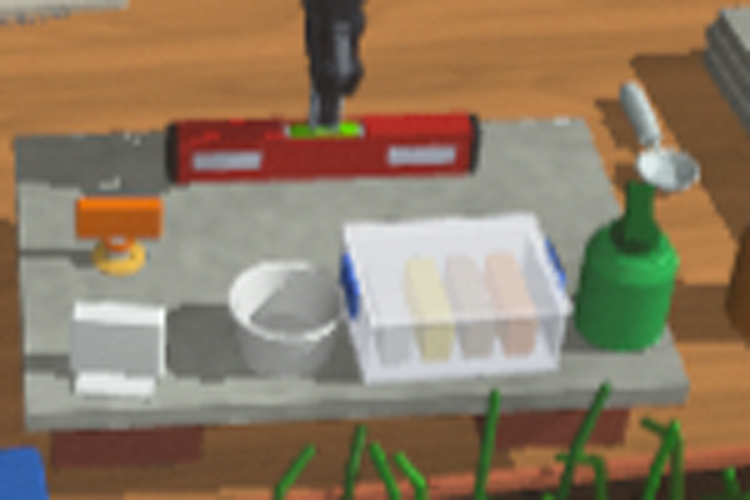

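View pics/e_t.png

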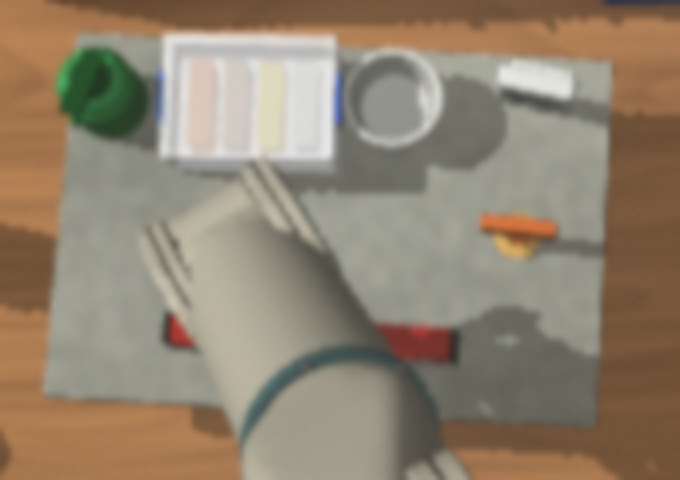

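The arm presses on the vial window (scene crop 325,130) with ~9.5 N, and all bystanders stand as before. Quick bubble check from the scene camera while pressing.

```bash
python3 rd.py b3
```

```text
t 22.38 pos [487.4 186.6 164.1] rot [-3.142e+00 -1.000e-03 -8.400e-02] F [-2.7 -1.6  9.9] w -0.5 q7 -0.64
shift [ 94.6 156.8  19.1] yaw -1.55 alt 4.733
```

View pics/b3.png

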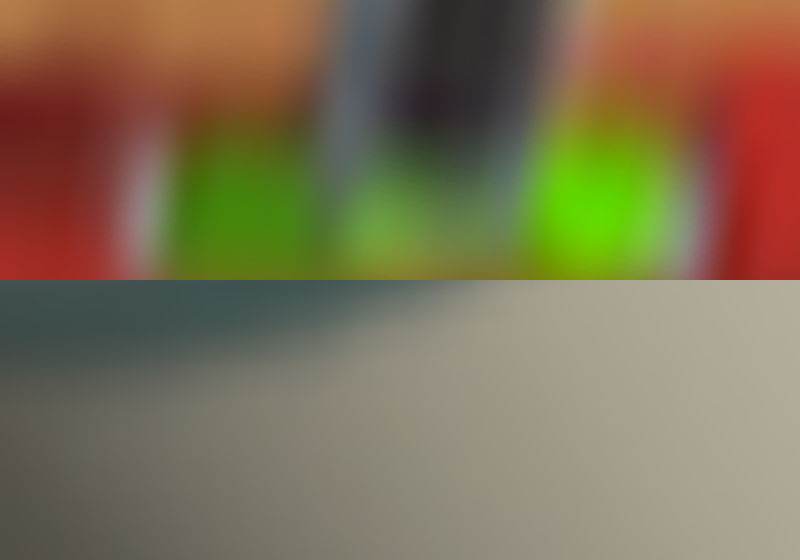

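The fingers cover the bubble, but no pale area shows beyond either line and the force is a steady 9.5–10 N. Handing in.

```bash
python3 -c "
from h import *
print(ctrl.finish_job())"
```

```text
the job is handed in; nothing more can be done
None
```

I set the large red level down on the bare front of the tile and let go. I then turned the screw foot about 1.6 rad clockwise and pressed on the middle of the level with shut fingers. The job was handed in at about 22.6 s with the arm still pressing; no verdict was reported.

**Bubble:** before pressing, with the level lying free, I judged it centred between its lines by eye in both views. The top-camera fits gave −1.0 to +0.1 mm. The scene-camera fits were poorer and disagreed with each other, −1.2 to +1.6 mm by colour channel, all within ±2 mm.

**Tile slope:** the depth reading fell from 3.9 to 0.7 mrad, a change of about 3.2 mrad. The turn should give about 3.4 mrad. The 0.7 mrad left is within the 1.2 mrad limit and is no finer than the camera's own error.

**Pressing force:** steady at 9.4 to 9.9 N. The bystanders on the tile and the teaspoon looked unmoved in the last pictures; the jar was mostly out of those crops, and the arm never went near it.

**Not confirmed:** during pressing the fingers hid most of the bubble, so its final position could not be measured. I saw no pale area beyond either line.

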